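Put four specimen pots back on their own colour stands by way of the lit plate

TASK

The four insect specimen pots all stand on the wrong coloured stands. Get each pot onto the middle of the stand that matches its cap colour, one pot to a stand, using the empty lit plate as the in-between spot. Keep the pots upright, never set one down on the bare desk, and leave all four standing released on their own stands.

Things in the scene. Friction and masses are not known exactly. Their poses are not given: they have to be found in the camera images.
- red_pot_mid (a point): upright round specimen pot with a red screw cap and a clear body with an insect inside; 42 mm diameter, 60 mm tall, about 80 g, loose, rigid (a straight cylinder, cap and body of the same diameter). This point is its centre, half-way up (30 mm above its foot); z is its own axis, upward. It starts on a stand of another colour
- blue_pot_mid (a point): upright round specimen pot with a blue screw cap and a clear body with an insect inside; 42 mm diameter, 60 mm tall, about 80 g, loose, rigid (a straight cylinder, cap and body of the same diameter). This point is its centre, half-way up (30 mm above its foot); z is its own axis, upward. It starts on a stand of another colour
- yellow_pot_mid (a point): upright round specimen pot with a yellow screw cap and a clear body with an insect inside; 42 mm diameter, 60 mm tall, about 80 g, loose, rigid (a straight cylinder, cap and body of the same diameter). This point is its centre, half-way up (30 mm above its foot); z is its own axis, upward. It starts on a stand of another colour
- green_pot_mid (a point): upright round specimen pot with a green screw cap and a clear body with an insect inside; 42 mm diameter, 60 mm tall, about 80 g, loose, rigid (a straight cylinder, cap and body of the same diameter). This point is its centre, half-way up (30 mm above its foot); z is its own axis, upward. It starts on a stand of another colour
- red_stand_top (a point): fixed round stand, red on top with a black edge and a white spot (47 mm across) in the middle, 90 mm diameter, 12 mm high, flat on top with no rim; this point is the centre of its top face, 12 mm above the desk; z up
- blue_stand_top (a point): fixed round stand, blue on top with a black edge and a white spot (47 mm across) in the middle, 90 mm diameter, 12 mm high, flat on top with no rim; this point is the centre of its top face, 12 mm above the desk; z up
- yellow_stand_top (a point): fixed round stand, yellow on top with a black edge and a white spot (47 mm across) in the middle, 90 mm diameter, 12 mm high, flat on top with no rim; this point is the centre of its top face, 12 mm above the desk; z up
- green_stand_top (a point): fixed round stand, green on top with a black edge and a white spot (47 mm across) in the middle, 90 mm diameter, 12 mm high, flat on top with no rim; this point is the centre of its top face, 12 mm above the desk; z up
- lit_plate_top (a point): fixed white square light plate, 100 x 100 x 12 mm, flat on top, with a glowing cream disc 76 mm across in its middle; empty at the start; this point is the centre of its top face, 12 mm above the desk; z up
Mind the look-alikes: they are no part of the job. Leave any black, grey or pink look-alike of the part that bears green_pot_mid alone.

How it is judged (in metres and radians):
On the way:
1. a pot has been set down and released on the lit plate (((horizontal distance between red_pot_mid and lit_plate_top below 0.035 m and height (world z) of red_pot_mid below 0.046 m and angle between red_pot_mid's own z axis and vertical below 0.1 rad and contact force between the fingers and red_pot below 0.3 N) or (horizontal distance between blue_pot_mid and lit_plate_top below 0.035 m and height (world z) of blue_pot_mid below 0.046 m and angle between blue_pot_mid's own z axis and vertical below 0.1 rad and contact force between the fingers and blue_pot below 0.3 N) or (horizontal distance between yellow_pot_mid and lit_plate_top below 0.035 m and height (world z) of yellow_pot_mid below 0.046 m and angle between yellow_pot_mid's own z axis and vertical below 0.1 rad and contact force between the fingers and yellow_pot below 0.3 N) or (horizontal distance between green_pot_mid and lit_plate_top below 0.035 m and height (world z) of green_pot_mid below 0.046 m and angle between green_pot_mid's own z axis and vertical below 0.1 rad and contact force between the fingers and green_pot below 0.3 N))), for 0.2 s.
At the end, for the whole second after the job is handed in: Each pot stands upright (within 0.1 rad), at rest and released, on the stand of its cap colour, its axis within 14 mm of the stand's centre (horizontal distance between red_pot_mid and red_stand_top below 0.014 m and angle between each of red_pot_mid, blue_pot_mid, yellow_pot_mid, green_pot_mid's own z axis and vertical below 0.1 rad and height (world z) of red_pot_mid between 0.038 and 0.046 m and linear speed of each of red_pot, blue_pot, yellow_pot, green_pot below 0.02 m/s and horizontal distance between blue_pot_mid and blue_stand_top below 0.014 m and height (world z) of blue_pot_mid between 0.038 and 0.046 m and horizontal distance between yellow_pot_mid and yellow_stand_top below 0.014 m and height (world z) of yellow_pot_mid between 0.038 and 0.046 m and horizontal distance between green_pot_mid and green_stand_top below 0.014 m and height (world z) of green_pot_mid between 0.038 and 0.046 m); the robot touches nothing.
It fails at once if a pot stands on or falls to the bare desk (height (world z) of any of red_pot_mid, blue_pot_mid, yellow_pot_mid, green_pot_mid below 0.035 m).
It fails at once if a pot is tipped over (more than 0.6 rad) (angle between any of red_pot_mid, blue_pot_mid, yellow_pot_mid, green_pot_mid's own z axis and vertical above 0.6 rad).
It also fails if it takes over 118 s, if anything falls off the work surface, if the arm or the gripper's body presses on something with over 40 N, if the wrist force passes 120 N, or if a joint passes its speed limit or range.

ROBOT

A 6-joint arm with a two-finger parallel gripper is mounted at the origin on the work surface. World frame = base frame: x ahead of the robot, y to its left, z up, the work surface at z = 0. Lengths are in mm, angles in rad, forces in N, time in s.
With the tool pointing down it reaches from about 325 to 875 mm from the base axis. Payload 4.4 kg.
Tool frame: the origin (TCP) lies midway between the tips of the shut fingers; the grasp point (between the pads) lies 19 mm behind it; z points along the fingers, y is the direction in which the jaws open and shut (so a half turn about z gives the same grasp; the last joint's range is limited). The gripper opens to 85 mm and grips with 20 to 120 N. Pads are 22 mm wide; open, the fingers measure 114 mm over their backs; the gripper's body (76 mm by 85 mm) begins 54 mm behind the grasp point. The pads swing forward as they close: fully open they stand 13 mm farther back than shut.
Start: joints at [1.111, 0.207, 1.542, -0, 1.393, -0.15], TCP at [174.761, 547.801, 231.282] pointing down, gripper open.
Joint ranges: [-2.73, 2.73], [-0.86, 2.22], [0.23, 2.46], [-1.11, 4.25], [0.08, 2.63], [-2.82, 2.82]. Speed limits (rad/s): [2.79, 2.79, 3.14, 3.14, 3.14, 3.14].

INTERFACE

Orientations are given as a unit quaternion [x, y, z, w].
In Python, from bench import manip gives the robot as it stands.
- The arm moves only by the tool move_arm, never from a script. Its argument "series" is text: rows parted by semicolons, each of 7 numbers parted by spaces: the opening, from -1 (shut) to 1 (fully open), then the shift along the tool's x, y, z in m, then the turn, a rotation vector about the tool's x, y, z in degrees. In form: claw dx dy dz ax ay az; .... A call has 1 to 20 rows; each row shifts and turns the commanded pose from where the row before left it, along the tool's axes as they then stand; what a row does not reach is not made up. A row lasts 1/12 s, in which the tool goes at most 41.7 mm and 7.16 degrees, less where a joint would pass 70% of its speed; a pose out of reach is approached as far as the arm can. A call with a gripper value outside its range is refused whole. The fingers move at their own pace and stop on an object; "newtons" is the grip in N (left out, the last holds). Time passes only in rows, so rows that do not move let the fingers close. It gives the time, the measured TCP pose, the force and the opening at its end, in the units of the state.
- manip.get_state(): the state, without advancing time (a new reading comes with each control period).
- manip.capture(name): name is "side" or "top" or "wrist"; returns a dict with "frame" (480x640x3 uint8, red, green, blue), "fovy" (degrees; the focal length in pixels is half the picture's height over the tangent of half this angle, whatever the lens; pixels are square), "cx", "cy" (the principal point, pixels), "view" (4x4, takes a point from world to camera coordinates); the wrist camera has in their place "mount" (4x4, takes a point from camera to tool coordinates, whose origin is the TCP and whose axes are the flange's). Camera axes: x right, y up, looking along -z (the intrinsics and any distortion apply to the point x, -y, -z); pixel columns grow to the right and rows downward; lengths in mm; the calibration is good to about 2 mm. A picture is of the moment at which its call begins: read the wrist's pose just before it. There is no depth.
- manip.close_job(): hands the job in, once; it reports no verdict.
The state is a dict: "clock": time; "joint_positions": joint angles; "qd": joint speeds; "tau": joint torques, N m; "tool_pos": TCP position; "tcp_rot": TCP orientation; "force": force on the tool from outside, world axes, zero at the start; "torque": the same for the moment, N m; "gripper_width": finger opening in mm.
Only numpy, scipy, OpenCV 4.12 (cv2) and the standard library are available. Lean on these libraries where they do the work, as an engineer would, in place of code of your own. Each camera call takes 0.05 s, during which the arm holds its last target.

## Working session

There is one attempt and no reset: what is moved stays moved. The work goes in short steps, Python scripts to look and compute and a tool call to move; the robot and the scene stay as the last step left them, time stands still between calls to the robot, and variables do not carry over. Pictures are saved under pics/ and viewed, and the job is handed in when it is done.

Besides the shell and the picture viewer there is one more tool, called as name(argument=value, ...), one argument or row to a line, values as JSON. move_arm: Moves the arm, as the interface text tells. Its arguments: {"type":"object","properties":{"series":{"type":"string"},"newtons":{"type":"number"}},"required":["series"]}

```bash
mkdir -p pics
python3 - <<'E'
from bench import manip
import cv2,numpy as np,json
s=manip.get_state();print(s)
for n in ["top","side"]:
    c=manip.capture(n);cv2.imwrite(f"pics/{n}0.png",c["frame"][:,:,::-1])
    print(n,{k:(v if not hasattr(v,'tolist') else np.round(v,4).tolist()) for k,v in c.items() if k!="frame"})
E
```

```text
{'clock': 0.0, 'joint_positions': array([ 1.11149364e+00,  2.07420769e-01,  1.54297172e+00, -3.73230680e-05,
        1.39348420e+00, -1.50524240e-01]), 'qd': array([-0.0025419 ,  0.00080866,  0.00038978,  0.00031617,  0.00064792,
       -0.00156576]), 'tau': array([-7.44710760e-04, -3.83034575e+01, -2.91597176e+01, -2.91919096e-04,
        1.05368556e-02, -3.93347733e-06]), 'tool_pos': array([174.43387694, 547.10487036, 230.11689327]), 'tcp_rot': array([ 1.53773241e-01,  9.88105503e-01, -1.09485279e-03, -3.25327680e-04]), 'force': array([-0.52285677,  0.52203239, -0.94550848]), 'torque': array([-0.01227957,  0.00215109,  0.00488002]), 'gripper_width': 85.63943948549678}
top {'fovy': 42.10392830283694, 'cx': 309.34134330737476, 'cy': 233.44494979617346, 'view': [[-0.0006, -1.0, -0.0029, -18.939], [0.998, -0.0008, 0.0636, -501.5132], [-0.0636, -0.0029, 0.998, -925.0989], [0.0, 0.0, 0.0, 1.0]]}
side {'fovy': 43.15782386624703, 'cx': 315.07128659451286, 'cy': 244.32751517532765, 'view': [[-0.9748, -0.2228, 0.0056, 486.3476], [0.1772, -0.7594, 0.626, -138.4715], [-0.1352, 0.6112, 0.7798, -942.3127], [0.0, 0.0, 0.0, 1.0]]}
```

View pics/top0.png

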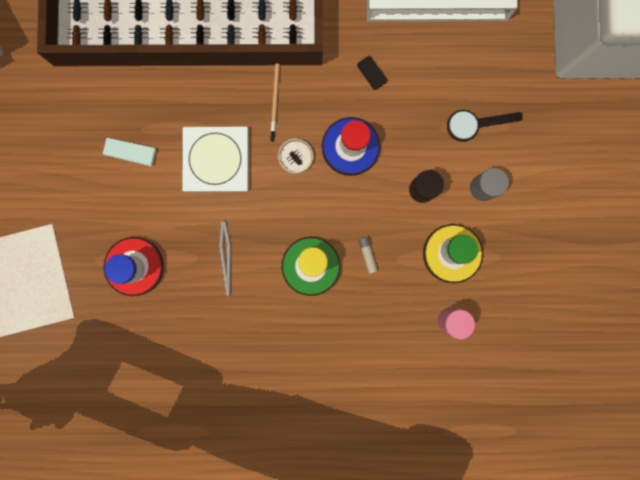

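View pics/side0.png

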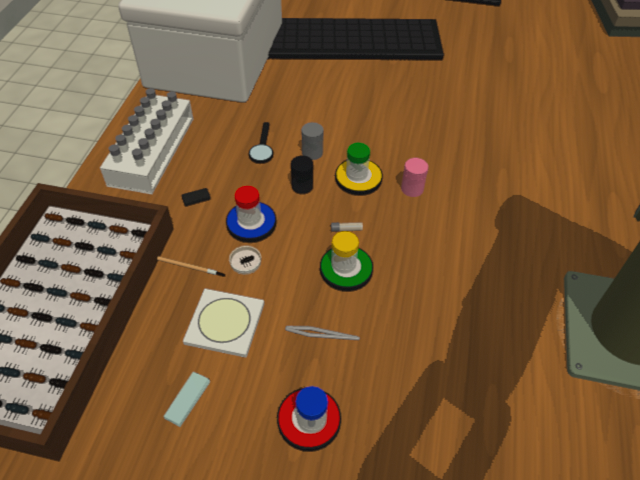

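The top view shows four pots, each on a wrong stand:
- Red pot at (355,136), on blue.
- Blue pot at (121,269), on red.
- Yellow pot at (313,262), on green.
- Green pot at (462,249), on yellow.

The lit plate is at (215,159). The look-alikes are black (427,186), grey (492,184) and pink (459,323), and I'll leave them alone.

```bash
cat > h.py <<'E'
from bench import manip
import cv2,numpy as np
from scipy.spatial.transform import Rotation as R
def foc(c): return c["frame"].shape[0]/2/np.tan(np.radians(c["fovy"])/2)
def ray(c,uv,z,V=None):
    V=np.array(c["view"]) if V is None else V
    f=foc(c);d=np.array([(uv[0]-c["cx"])/f,-(uv[1]-c["cy"])/f,-1.])
    Rm=V[:3,:3];o=-Rm.T@V[:3,3];d=Rm.T@d
    return o+d*(z-o[2])/d[2]
# hue ranges
HUE={"red":[(0,6),(174,180)],"blue":[(108,128)],"yellow":[(22,32)],"green":[(50,80)]}
def mask(fr,col):
    hsv=cv2.cvtColor(fr,cv2.COLOR_RGB2HSV);m=np.zeros(fr.shape[:2],np.uint8)
    for a,b in HUE[col]: m|=cv2.inRange(hsv,(a,150,60),(b,255,255))
    return m
def blobs(m,mn=150):
    n,l,s,c=cv2.connectedComponentsWithStats(m)
    return [(l==i,s[i],c[i]) for i in range(1,n) if s[i][4]>mn]
def rect(c,z,V=None,x0=200,x1=800,y0=-350,y1=350,sc=2.0):
    """orthorectify to plane z: px=(y1-y)*sc, row=(x1-x)*sc"""
    w,h=int((y1-y0)*sc),int((x1-x0)*sc)
    uv=np.array([[0,0],[640,0],[640,480],[0,480]],np.float32)
    P=np.array([[ (y1-p[1])*sc,(x1-p[0])*sc] for p in (ray(c,u,z,V) for u in uv)],np.float32)
    return cv2.warpPerspective(c["frame"],cv2.getPerspectiveTransform(uv,P),(w,h))
def find(c,V=None):
    """world positions: caps at z=72, stands at z=12"""
    out={}
    for col in HUE:
        for z,name in ((72,"cap"),(12,"stand")):
            im=rect(c,z,V);b=blobs(mask(im,col),1500)
            for m,s,cc in b:
                pts=cv2.findNonZero(m.astype(np.uint8))
                (u,v),r=cv2.minEnclosingCircle(cv2.convexHull(pts))
                out.setdefault(col,[]).append((name,round(800-v/2,1),round(350-u/2,1),"r",round(r/2,1),"area",s[4]/4))
    return out
E
python3 - <<'E'
from h import *
for n in ("top","side"):
    c=manip.capture(n);print(n)
    for k,v in find(c).items():
        for x in v: print(k,*x)
    if n=="top":
        for uv in ((215,159),(427,186),(492,184),(459,323)):print(uv,ray(c,uv,12).round(0),ray(c,uv,60).round(0))
        im=rect(c,12);g=cv2.inRange(im,(200,200,150),(255,255,255))
        for m,s,cc in blobs(g,5000): 
            (u,v),wh,a=cv2.minAreaRect(cv2.findNonZero(m.astype(np.uint8)));print("plate?",800-v/2,350-u/2,wh,a)
E
```

```text
top
red cap 639.2 -85.2 r 21.4 area 1333.25
red cap 452.1 231.1 r 40.8 area 2735.5
red stand 652.2 -90.2 r 23.0 area 1521.0
red stand 452.9 248.3 r 43.6 area 3116.75
blue cap 624.3 -78.6 r 39.3 area 2297.25
blue cap 448.5 249.4 r 20.7 area 1248.5
blue stand 636.8 -82.3 r 41.9 area 2621.25
blue stand 448.9 267.9 r 22.2 area 1424.0
yellow cap 470.0 -222.8 r 40.7 area 2941.0
yellow cap 458.9 -24.5 r 21.1 area 1309.0
yellow stand 471.8 -236.5 r 43.5 area 3350.25
yellow stand 460.2 -24.6 r 22.4 area 1490.75
green cap 476.1 -236.3 r 20.1 area 1205.0
green stand 478.5 -250.9 r 21.4 area 1372.0
(215, 159) [616. 125.  12.] [607. 117.  60.]
(427, 186) [ 574. -198.   12.] [ 567. -189.   60.]
(492, 184) [ 577. -297.   12.] [ 570. -283.   60.]
(459, 323) [ 367. -244.   12.] [ 371. -233.   60.]
plate? 616.7500305175781 125.75003051757812 (194.99996948242188, 194.99996948242188) 90.0
plate? 617.0273895263672 125.51026916503906 (149.4615478515625, 148.8763427734375) 69.44395446777344
side
red cap 636.5 -79.8 r 27.3 area 1828.0
red cap 445.7 272.2 r 40.3 area 2584.0
red stand 658.0 -132.6 r 29.5 area 2135.5
red stand 451.6 247.6 r 43.5 area 3017.5
blue cap 614.9 -33.6 r 39.7 area 2547.0
blue cap 447.2 253.2 r 23.0 area 1480.25
blue stand 634.4 -82.9 r 42.8 area 2970.5
blue stand 453.2 227.0 r 25.0 area 1728.0
yellow cap 462.3 -176.5 r 40.7 area 2838.75
yellow cap 455.4 -18.7 r 27.0 area 1842.75
yellow stand 469.6 -237.1 r 44.0 area 3312.75
yellow stand 462.3 -66.8 r 29.3 area 2151.0
green cap 472.7 -230.0 r 27.2 area 1767.25
green cap 445.1 23.0 r 39.6 area 2438.0
green stand 481.2 -295.0 r 29.4 area 2064.75
green stand 451.1 -21.6 r 42.8 area 2843.25
```

```bash
cat > d.py <<'E'
import sys
from h import *
s=manip.get_state();t=np.array([float(a) for a in sys.argv[1:4]])
Rm=R.from_quat(s["tcp_rot"]).as_matrix()
d=Rm.T@(t-s["tool_pos"])
print("at",s["tool_pos"].round(1),"t",round(s["clock"],2),"shift tool mm",d.round(1),"F",s["force"].round(1),"w",round(s["gripper_width"],1))
print("axes x",Rm[:,0].round(3),"y",Rm[:,1].round(3))
E
python3 d.py 448.5 249.4 130
```

```text
at [174.5 547.4 230.5] t 0.2 shift tool mm [-351.6 -200.4  100.7] F [-0.  -0.8 -0.3] w 85.3
axes x [-0.953  0.304  0.   ] y [ 0.304  0.953 -0.002]
```

move_arm(
  series="1 -0.022 -0.0125 0.0063 0 0 0;1 -0.022 -0.0125 0.0063 0 0 0;1 -0.022 -0.0125 0.0063 0 0 0;1 -0.022 -0.0125 0.0063 0 0 0;1 -0.022 -0.0125 0.0063 0 0 0;1 -0.022 -0.0125 0.0063 0 0 0;1 -0.022 -0.0125 0.0063 0 0 0;1 -0.022 -0.0125 0.0063 0 0 0;1 -0.022 -0.0125 0.0063 0 0 0;1 -0.022 -0.0125 0.0063 0 0 0;1 -0.022 -0.0125 0.0063 0 0 0;1 -0.022 -0.0125 0.0063 0 0 0;1 -0.022 -0.0125 0.0063 0 0 0;1 -0.022 -0.0125 0.0063 0 0 0;1 -0.022 -0.0125 0.0063 0 0 0;1 -0.022 -0.0125 0.0063 0 0 0;1 0 0 0 0 0 0;1 0 0 0 0 0 0;1 0 0 0 0 0 0",
  newtons=30,
)

```text
clock: 1.78
tool_pos: [448.9, 250.4, 130.4]
tcp_rot: [0.154, 0.988, 0.0, -0.0]
force: [-0.2, -0.0, 0.5]
gripper_width: 85.4
```

```bash
python3 d.py 448.5 249.4 30
python3 - <<'E'
from h import *
s=manip.get_state();c=manip.capture("wrist")
cv2.imwrite("pics/w1.png",c["frame"][:,:,::-1])
T=np.eye(4);T[:3,:3]=R.from_quat(s["tcp_rot"]).as_matrix();T[:3,3]=s["tool_pos"]
V=np.linalg.inv(T@np.array(c["mount"]));print(np.array(c["mount"]).round(2).tolist(),c["fovy"],c["cx"],c["cy"])
for k,v in find(c,V).items():
    for x in v: print(k,*x)
E
```

```text
at [448.9 250.4 130.4] t 1.78 shift tool mm [  0.   -1.1 100.4] F [-0.2 -0.   0.5] w 85.4
axes x [-0.953  0.304  0.001] y [ 0.304  0.953 -0.   ]
[[0.0, 0.95, 0.32, 82.84], [1.0, -0.0, -0.0, 1.42], [0.0, 0.32, -0.95, -144.4], [0.0, 0.0, 0.0, 1.0]] 60.28246338830538 321.1138966986666 238.21116428560825
red cap 434.9 255.6 r 33.4 area 1661.0
red stand 454.0 249.2 r 43.3 area 2786.5
blue cap 447.5 252.0 r 22.5 area 1436.25
blue stand 470.2 244.6 r 29.1 area 2407.5
green cap 444.5 61.2 r 27.1 area 582.75
green stand 466.2 -2.5 r 35.0 area 979.5
```

View pics/w1.png

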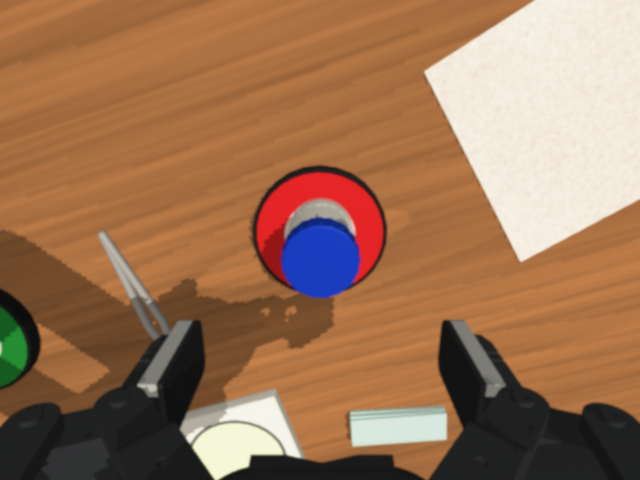

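The wrist view shows the blue cap at (320,257), centred between the open fingers. The measurements agree to about 2 mm, so I'll descend and grip.

move_arm(
  series="1 0 0 0.012 0 0 0;1 0 0 0.012 0 0 0;1 0 0 0.012 0 0 0;1 0 0 0.012 0 0 0;1 0 0 0.012 0 0 0;1 0 0 0.012 0 0 0;1 0 0 0.012 0 0 0;1 0 0 0.010 0 0 0;1 0 0 0.006 0 0 0;1 0 0 0 0 0 0;0 0 0 0 0 0 0;0 0 0 0 0 0 0;-1 0 0 0 0 0 0;-1 0 0 0 0 0 0;-1 0 0 0 0 0 0;-1 0 0 0 0 0 0;-1 0 0 0 0 0 0;-1 0 0 0 0 0 0",
  newtons=30,
)

```text
clock: 3.33
tool_pos: [450.2, 250.5, 31.3]
tcp_rot: [0.154, 0.988, 0.0, 0.001]
force: [0.2, 0.2, 5.3]
gripper_width: 41.4
```

```bash
python3 d.py 617 125.5 130
```

```text
at [450.2 250.5  31.3] t 3.33 shift tool mm [-197.1  -68.3  -98.5] F [0.2 0.2 5.3] w 41.4
axes x [-0.953  0.304 -0.001] y [0.304 0.953 0.001]
```

move_arm(
  series="-1 0 0 -0.006 0 0 0;-1 0 0 -0.014 0 0 0;-1 0 0 -0.014 0 0 0;-1 0 0 -0.014 0 0 0;-1 0 0 -0.014 0 0 0;-1 0 0 -0.014 0 0 0;-1 0 0 -0.014 0 0 0;-1 0 0 -0.01 0 0 0;-1 -0.0165 -0.0057 0 0 0 0;-1 -0.0165 -0.0057 0 0 0 0;-1 -0.0165 -0.0057 0 0 0 0;-1 -0.0165 -0.0057 0 0 0 0;-1 -0.0165 -0.0057 0 0 0 0;-1 -0.0165 -0.0057 0 0 0 0;-1 -0.0165 -0.0057 0 0 0 0;-1 -0.0165 -0.0057 0 0 0 0;-1 -0.0165 -0.0057 0 0 0 0;-1 -0.0165 -0.0057 0 0 0 0;-1 -0.0165 -0.0057 0 0 0 0;-1 -0.0165 -0.0057 0 0 0 0",
)

```text
clock: 5.0
tool_pos: [617.9, 123.9, 130.0]
tcp_rot: [0.154, 0.988, -0.0, -0.001]
force: [0.4, 0.7, -0.9]
gripper_width: 41.7
```

```bash
python3 d.py 617 125.5 32;python3 - <<'E'
from h import *
c=manip.capture("side");cv2.imwrite("pics/s1.png",c["frame"][:,:,::-1])
E
```

```text
at [617.9 123.9 130. ] t 5.0 shift tool mm [ 1.2  1.3 98. ] F [ 0.4  0.7 -0.9] w 41.7
axes x [-0.953  0.304  0.001] y [ 0.304  0.953 -0.   ]
```

View pics/s1.png

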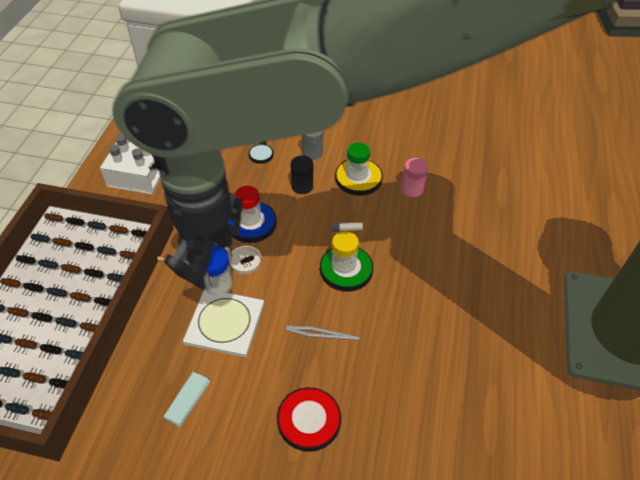

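The blue pot is held upright at about (217,272) and the red stand is now empty. Next I lower it onto the plate, release and rise.

move_arm(
  series="-1 0.001 0.001 0.014 0 0 0;-1 0 0 0.014 0 0 0;-1 0 0 0.014 0 0 0;-1 0 0 0.014 0 0 0;-1 0 0 0.014 0 0 0;-1 0 0 0.012 0 0 0;-1 0 0 0.008 0 0 0;-1 0 0 0.005 0 0 0;-1 0 0 0.003 0 0 0;-1 0 0 0 0 0 0;-1 0 0 0 0 0 0;-1 0 0 0 0 0 0",
)

```text
clock: 6.05
tool_pos: [617.4, 126.3, 33.4]
tcp_rot: [0.154, 0.988, 0.0, 0.001]
force: [-0.0, 0.2, -1.0]
gripper_width: 41.4
```

```bash
python3 d.py 617 125.5 31.5
```

```text
at [617.4 126.3  33.4] t 6.05 shift tool mm [ 0.1 -0.9  1.9] F [-0.   0.2 -1. ] w 41.4
axes x [-0.953  0.304 -0.002] y [0.304 0.953 0.001]
```

move_arm(
  series="-1 0 0 0.001 0 0 0;-1 0 0 0.001 0 0 0;-1 0 0 0 0 0 0;0.3 0 0 0 0 0 0;1 0 0 0 0 0 0;1 0 0 0 0 0 0;1 0 0 0 0 0 0;1 0 0 0 0 0 0;1 0 0 -0.005 0 0 0;1 0 0 -0.013 0 0 0;1 0 0 -0.014 0 0 0;1 0 0 -0.014 0 0 0;1 0 0 -0.014 0 0 0;1 0 0 -0.014 0 0 0;1 0 0 -0.014 0 0 0;1 0 0 -0.012 0 0 0",
)

```text
clock: 7.38
tool_pos: [617.3, 126.3, 133.3]
tcp_rot: [0.154, 0.988, 0.0, 0.001]
force: [-0.0, -0.4, -0.0]
gripper_width: 85.2
```

```bash
python3 d.py 639 -85.2 132
python3 - <<'E'
from h import *
c=manip.capture("side");cv2.imwrite("pics/s2.png",c["frame"][150:400,100:400,::-1])
s=manip.get_state();c=manip.capture("wrist")
T=np.eye(4);T[:3,:3]=R.from_quat(s["tcp_rot"]).as_matrix();T[:3,3]=s["tool_pos"]
V=np.linalg.inv(T@np.array(c["mount"]))
for k,v in find(c,V).items():
    for x in v: print(k,*x)
E
```

```text
at [617.3 126.3 133.3] t 7.38 shift tool mm [ -84.9 -194.9    1.3] F [-0.  -0.4 -0. ] w 85.2
axes x [-0.953  0.304 -0.002] y [0.304 0.953 0.001]
red cap 641.2 -75.8 r 27.2 area 1118.0
red stand 670.6 -142.1 r 35.2 area 1857.25
blue cap 616.1 -30.4 r 33.3 area 1739.5
blue cap 615.0 128.2 r 22.1 area 1393.75
blue stand 638.2 -83.5 r 43.0 area 2890.0
blue stand 636.9 121.5 r 28.5 area 2316.25
green cap 484.0 26.5 r 29.6 area 837.0
green stand 468.0 -10.0 r 37.8 area 1389.75
```

View pics/s2.png

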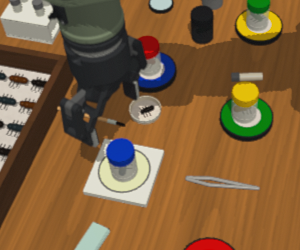

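Blue stands upright on the lit plate, at about (120,155) in the crop. Next is the red pot.

move_arm(
  series="1 -0.0071 -0.0162 0 0 0 0;1 -0.0071 -0.0162 0 0 0 0;1 -0.0071 -0.0162 0 0 0 0;1 -0.0071 -0.0162 0 0 0 0;1 -0.0071 -0.0162 0 0 0 0;1 -0.0071 -0.0162 0 0 0 0;1 -0.0071 -0.0162 0 0 0 0;1 -0.0071 -0.0162 0 0 0 0;1 -0.0071 -0.0162 0 0 0 0;1 -0.0071 -0.0162 0 0 0 0;1 -0.0071 -0.0162 0 0 0 0;1 -0.0071 -0.0162 0 0 0 0;1 0 0 0 0 0 0;1 0 0 0 0 0 0;1 0 0 0 0 0 0",
)

```text
clock: 8.73
tool_pos: [638.1, -84.2, 129.9]
tcp_rot: [0.154, 0.988, 0.0, -0.001]
force: [0.2, 0.0, 0.1]
gripper_width: 85.4
```

```bash
cat > wr.py <<'E'
from h import *
import sys
s=manip.get_state();c=manip.capture("wrist")
cv2.imwrite("pics/%s.png"%sys.argv[1],c["frame"][:,:,::-1])
T=np.eye(4);T[:3,:3]=R.from_quat(s["tcp_rot"]).as_matrix();T[:3,3]=s["tool_pos"]
V=np.linalg.inv(T@np.array(c["mount"]))
for k,v in find(c,V).items():
    for x in v: print(k,*x)
E
python3 d.py 639 -85.2 31; python3 wr.py w2
```

```text
at [638.1 -84.2 129.9] t 8.73 shift tool mm [-1.3 -0.8 98.9] F [0.2 0.  0.1] w 85.4
axes x [-0.953  0.304  0.001] y [0.304 0.953 0.001]
red cap 639.2 -85.0 r 23.0 area 1486.5
red stand 662.7 -93.1 r 29.8 area 2498.75
blue cap 619.5 -76.7 r 33.1 area 1647.25
blue stand 637.1 -82.3 r 43.0 area 2770.75
yellow cap 503.6 -184.6 r 27.8 area 778.75
yellow stand 487.0 -222.5 r 36.1 area 1306.5
```

View pics/w2.png

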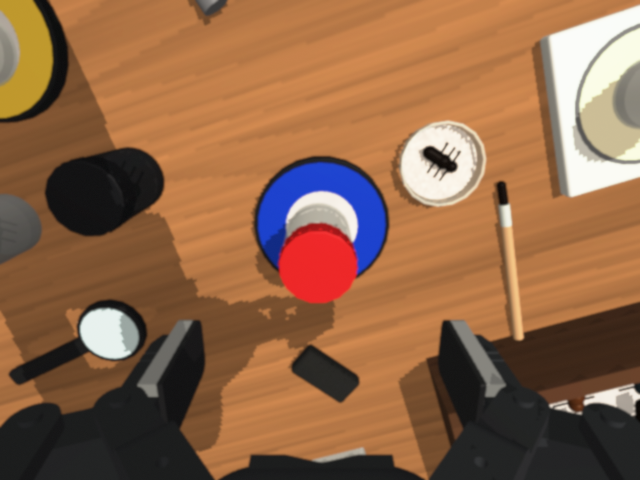

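The red cap at (318,264) is centred between the fingers and nothing sits in the fingers' path. Gripping now.

move_arm(
  series="1 -0.001 -0.001 0.012 0 0 0;1 0 0 0.012 0 0 0;1 0 0 0.012 0 0 0;1 0 0 0.012 0 0 0;1 0 0 0.012 0 0 0;1 0 0 0.012 0 0 0;1 0 0 0.011 0 0 0;1 0 0 0.009 0 0 0;1 0 0 0.006 0 0 0;1 0 0 0 0 0 0;0 0 0 0 0 0 0;0 0 0 0 0 0 0;-1 0 0 0 0 0 0;-1 0 0 0 0 0 0;-1 0 0 0 0 0 0;-1 0 0 0 0 0 0;-1 0 0 0 0 0 0",
)

```text
clock: 10.2
tool_pos: [640.2, -86.4, 33.7]
tcp_rot: [0.154, 0.988, -0.0, 0.001]
force: [-0.5, 0.6, 4.6]
gripper_width: 41.7
```

```bash
python3 d.py 453 248 130
```

```text
at [640.2 -86.4  33.7] t 10.2 shift tool mm [279.8 261.7 -96.9] F [-0.5  0.6  4.6] w 41.7
axes x [-0.953  0.304 -0.002] y [0.304 0.953 0.   ]
```

move_arm(
  series="-1 0 0 -0.008 0 0 0;-1 0 0 -0.018 0 0 0;-1 0 0 -0.02 0 0 0;-1 0 0 -0.02 0 0 0;-1 0 0 -0.02 0 0 0;-1 0 0 -0.012 0 0 0;-1 0.01 0.0095 0 0 0 0;-1 0.02 0.0187 0 0 0 0;-1 0.0208 0.0195 0 0 0 0;-1 0.0208 0.0195 0 0 0 0;-1 0.0208 0.0195 0 0 0 0;-1 0.0208 0.0195 0 0 0 0;-1 0.0208 0.0195 0 0 0 0;-1 0.0208 0.0195 0 0 0 0;-1 0.0208 0.0195 0 0 0 0;-1 0.0208 0.0195 0 0 0 0;-1 0.0208 0.0195 0 0 0 0;-1 0.0208 0.0195 0 0 0 0;-1 0.0208 0.0195 0 0 0 0;-1 0.0208 0.0190 0 0 0 0",
)

```text
clock: 11.87
tool_pos: [449.3, 249.3, 128.8]
tcp_rot: [0.154, 0.988, -0.001, -0.002]
force: [1.2, 0.6, -1.4]
gripper_width: 41.4
```

move_arm(
  series="-1 0 0 0 0 0 0;-1 0 0 0 0 0 0;-1 0 0 0 0 0 0",
)

```text
clock: 12.12
tool_pos: [451.2, 248.0, 129.4]
tcp_rot: [0.153, 0.988, -0.001, -0.001]
force: [0.4, 1.0, -1.1]
gripper_width: 41.3
```

```bash
python3 d.py 453 248 34; python3 wr.py w3
```

```text
at [451.2 248.  129.4] t 12.12 shift tool mm [-1.8  0.7 95.4] F [ 0.4  1.  -1.1] w 41.3
axes x [-0.953  0.303  0.001] y [ 0.303  0.953 -0.002]
red cap 517.7 228.2 r 46.9 area 5861.0
red cap 435.5 254.8 r 33.4 area 1795.25
red stand 560.7 214.8 r 61.0 area 9857.5
red stand 454.1 249.0 r 43.3 area 3021.5
green cap 445.0 60.8 r 27.1 area 591.75
green stand 466.0 -3.0 r 35.2 area 996.25
```

View pics/w3.png

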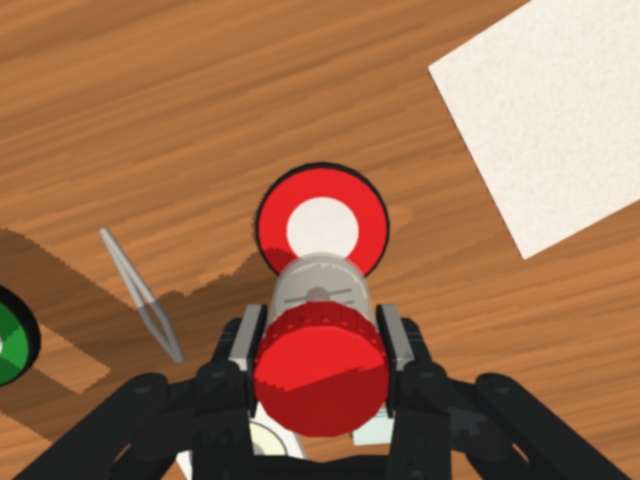

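The red pot is held upright at (320,370) and lines up with the white spot at (322,230). Lowering it.

move_arm(
  series="-1 -0.002 0.001 0.014 0 0 0;-1 0 0 0.014 0 0 0;-1 0 0 0.014 0 0 0;-1 0 0 0.014 0 0 0;-1 0 0 0.013 0 0 0;-1 0 0 0.011 0 0 0;-1 0 0 0.007 0 0 0;-1 0 0 0.004 0 0 0;-1 0 0 0.003 0 0 0;-1 0 0 0 0 0 0;-1 0 0 0 0 0 0;-1 0 0 0 0 0 0",
)

```text
clock: 13.17
tool_pos: [455.3, 248.7, 37.2]
tcp_rot: [0.154, 0.988, 0.0, 0.001]
force: [0.1, -0.3, -0.4]
gripper_width: 41.5
```

```bash
python3 d.py 453 248 33.2
```

```text
at [455.3 248.7  37.2] t 13.17 shift tool mm [ 2.  -1.4  4. ] F [ 0.1 -0.3 -0.4] w 41.5
axes x [-0.953  0.304 -0.001] y [0.304 0.953 0.001]
```

move_arm(
  series="-1 0.001 -0.001 0.0015 0 0 0;-1 0 0 0.001 0 0 0;-1 0 0 0.001 0 0 0;-1 0 0 0 0 0 0;-1 0 0 0 0 0 0",
)

```text
clock: 13.58
tool_pos: [453.4, 247.9, 33.6]
tcp_rot: [0.154, 0.988, 0.0, 0.0]
force: [-1.3, -1.0, 6.0]
gripper_width: 41.2
```

```bash
python3 d.py 453 248 33.2
```

```text
at [453.4 247.9  33.6] t 13.58 shift tool mm [ 0.4 -0.1  0.4] F [-1.3 -1.   6. ] w 41.2
axes x [-0.953  0.304 -0.   ] y [0.304 0.953 0.   ]
```

move_arm(
  series="0.3 0 0 0 0 0 0;1 0 0 0 0 0 0;1 0 0 0 0 0 0;1 0 0 0 0 0 0;1 0 0 0 0 0 0;1 0 0 -0.005 0 0 0;1 0 0 -0.015 0 0 0;1 0 0 -0.02 0 0 0;1 0 0 -0.02 0 0 0;1 0 0 -0.02 0 0 0;1 0 0 -0.018 0 0 0;1 0 0 0 0 0 0;1 0 0 0 0 0 0",
)

```text
clock: 14.67
tool_pos: [454.4, 248.2, 132.4]
tcp_rot: [0.154, 0.988, 0.001, 0.001]
force: [-0.6, 0.7, -0.3]
gripper_width: 85.5
```

```bash
python3 d.py 616 127 130; python3 wr.py w4
```

```text
at [454.4 248.2 132.4] t 14.67 shift tool mm [-190.8  -66.4    2.8] F [-0.6  0.7 -0.3] w 85.5
axes x [-0.953  0.304 -0.003] y [0.304 0.953 0.002]
red cap 438.9 253.7 r 36.7 area 3200.25
red stand 457.6 247.5 r 47.5 area 5354.0
green cap 445.2 60.8 r 26.8 area 578.0
green stand 466.0 -2.0 r 34.8 area 966.0
```

View pics/w4.png

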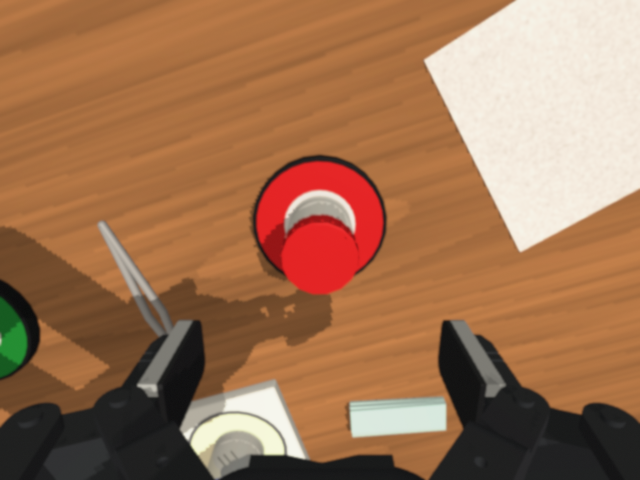

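Red stands upright on the red stand, released, with its base over the white spot near (320,225). Next I fetch the blue pot from the plate.

move_arm(
  series="1 -0.0095 -0.0033 0 0 0 0;1 -0.019 -0.0066 0 0 0 0;1 -0.019 -0.0066 0 0 0 0;1 -0.019 -0.0066 0 0 0 0;1 -0.019 -0.0066 0 0 0 0;1 -0.019 -0.0066 0 0 0 0;1 -0.019 -0.0066 0 0 0 0;1 -0.019 -0.0066 0 0 0 0;1 -0.019 -0.0066 0 0 0 0;1 -0.019 -0.0066 0 0 0 0;1 -0.0095 -0.0033 0 0 0 0;1 0 0 0 0 0 0;1 0 0 0 0 0 0;1 0 0 0 0 0 0",
)

```text
clock: 15.88
tool_pos: [613.1, 127.7, 130.0]
tcp_rot: [0.154, 0.988, -0.0, -0.001]
force: [-0.7, 0.8, -0.3]
gripper_width: 85.5
```

```bash
python3 d.py 616 127 32; python3 wr.py w5|grep blue
```

```text
at [613.1 127.7 130. ] t 15.88 shift tool mm [-3.2  0.3 98. ] F [-0.7  0.8 -0.3] w 85.5
axes x [-0.953  0.304  0.002] y [ 0.304  0.953 -0.   ]
blue cap 614.4 -29.2 r 33.2 area 2240.5
blue cap 614.8 128.5 r 22.4 area 1416.25
blue stand 637.9 -83.6 r 43.0 area 3766.5
blue stand 638.5 121.5 r 29.2 area 2383.25
```

move_arm(
  series="1 -0.002 0 0.012 0 0 0;1 0 0 0.012 0 0 0;1 0 0 0.012 0 0 0;1 0 0 0.012 0 0 0;1 0 0 0.012 0 0 0;1 0 0 0.012 0 0 0;1 0 0 0.011 0 0 0;1 0 0 0.009 0 0 0;1 0 0 0.005 0 0 0;1 0 0 0 0 0 0;0 0 0 0 0 0 0;0 0 0 0 0 0 0;-1 0 0 0 0 0 0;-1 0 0 0 0 0 0;-1 0 0 0 0 0 0;-1 0 0 0 0 0 0;-1 0 0 0 0 0 0",
)

```text
clock: 17.35
tool_pos: [617.2, 126.7, 35.1]
tcp_rot: [0.154, 0.988, 0.0, 0.001]
force: [-0.7, 0.8, 4.8]
gripper_width: 41.0
```

```bash
python3 d.py 637 -83 130
```

```text
at [617.2 126.7  35.1] t 17.35 shift tool mm [ -82.8 -193.7  -94.9] F [-0.7  0.8  4.8] w 41.0
axes x [-0.953  0.304 -0.002] y [0.304 0.953 0.001]
```

move_arm(
  series="-1 0 0 -0.008 0 0 0;-1 0 0 -0.018 0 0 0;-1 0 0 -0.02 0 0 0;-1 0 0 -0.02 0 0 0;-1 0 0 -0.018 0 0 0;-1 0 0 -0.012 0 0 0;-1 -0.0069 -0.0162 0 0 0 0;-1 -0.0069 -0.0162 0 0 0 0;-1 -0.0069 -0.0162 0 0 0 0;-1 -0.0069 -0.0162 0 0 0 0;-1 -0.0069 -0.0162 0 0 0 0;-1 -0.0069 -0.0162 0 0 0 0;-1 -0.0069 -0.0162 0 0 0 0;-1 -0.0069 -0.0162 0 0 0 0;-1 -0.0069 -0.0162 0 0 0 0;-1 -0.0069 -0.0162 0 0 0 0;-1 -0.0069 -0.0162 0 0 0 0;-1 -0.0069 -0.0162 0 0 0 0;-1 0 0 0 0 0 0;-1 0 0 0 0 0 0",
)

```text
clock: 19.02
tool_pos: [635.5, -84.3, 129.4]
tcp_rot: [0.155, 0.988, 0.0, -0.001]
force: [-0.1, 0.0, -0.8]
gripper_width: 41.6
```

```bash
python3 d.py 637 -83 35; python3 wr.py w6|grep blue
```

```text
at [635.5 -84.3 129.4] t 19.02 shift tool mm [-1.2  1.6 94.4] F [-0.1  0.  -0.8] w 41.6
axes x [-0.952  0.306  0.002] y [0.306 0.952 0.   ]
blue cap 698.0 -101.8 r 45.6 area 5594.0
blue cap 618.8 -76.5 r 33.2 area 1723.0
blue stand 739.8 -115.2 r 59.1 area 9422.25
blue stand 637.1 -82.1 r 43.0 area 2898.75
```

View pics/w6.png

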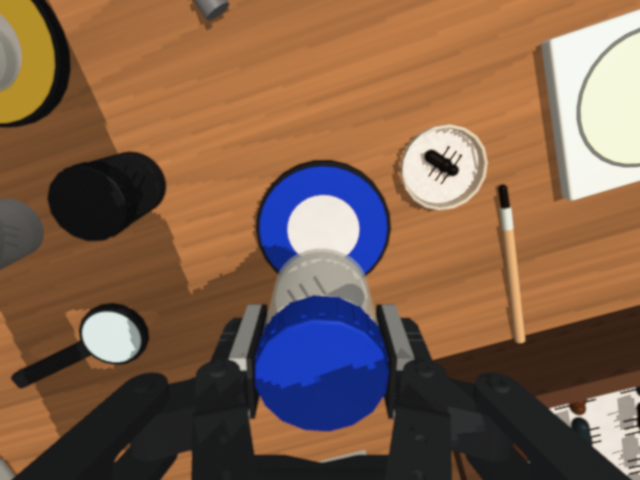

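The blue pot is upright at (322,362) above the blue stand's spot at (323,229). Lowering it.

move_arm(
  series="-1 0 0.001 0.014 0 0 0;-1 0 0 0.014 0 0 0;-1 0 0 0.014 0 0 0;-1 0 0 0.014 0 0 0;-1 0 0 0.013 0 0 0;-1 0 0 0.011 0 0 0;-1 0 0 0.007 0 0 0;-1 0 0 0.004 0 0 0;-1 0 0 0.002 0 0 0;-1 0 0 0 0 0 0;-1 0 0 0 0 0 0;-1 0 0 0 0 0 0",
)

```text
clock: 20.07
tool_pos: [637.2, -83.1, 38.0]
tcp_rot: [0.154, 0.988, -0.0, 0.001]
force: [0.8, 0.2, -1.2]
gripper_width: 41.6
```

```bash
python3 d.py 637 -83 34.6
```

```text
at [637.2 -83.1  38. ] t 20.07 shift tool mm [0.2 0.  3.4] F [ 0.8  0.2 -1.2] w 41.6
axes x [-0.953  0.304 -0.002] y [0.304 0.953 0.   ]
```

move_arm(
  series="-1 0 0 0.0015 0 0 0;-1 0 0 0.001 0 0 0;-1 0 0 0.0005 0 0 0;-1 0 0 0 0 0 0;-1 0 0 0 0 0 0",
)

```text
clock: 20.48
tool_pos: [636.9, -83.0, 35.1]
tcp_rot: [0.154, 0.988, -0.0, 0.001]
force: [-2.6, -0.0, 5.8]
gripper_width: 41.6
```

move_arm(
  series="0.3 0 0 0 0 0 0;1 0 0 0 0 0 0;1 0 0 0 0 0 0;1 0 0 0 0 0 0;1 0 0 0 0 0 0;1 0 0 -0.005 0 0 0;1 0 0 -0.015 0 0 0;1 0 0 -0.02 0 0 0;1 0 0 -0.02 0 0 0;1 0 0 -0.02 0 0 0;1 0 0 -0.018 0 0 0;1 0 0 0 0 0 0;1 0 0 0 0 0 0",
)

```text
clock: 21.57
tool_pos: [637.4, -83.1, 133.5]
tcp_rot: [0.154, 0.988, -0.0, 0.002]
force: [0.2, 0.0, -0.7]
gripper_width: 85.5
```

```bash
python3 d.py 476 -236.3 130; python3 wr.py w7|grep blue
```

```text
at [637.4 -83.1 133.5] t 21.57 shift tool mm [ 107.2 -195.     3.1] F [ 0.2  0.  -0.7] w 85.5
axes x [-0.953  0.304 -0.003] y [0.304 0.953 0.   ]
blue cap 621.4 -76.9 r 35.7 area 3104.25
blue stand 639.8 -83.0 r 46.1 area 5181.75
```

View pics/w7.png

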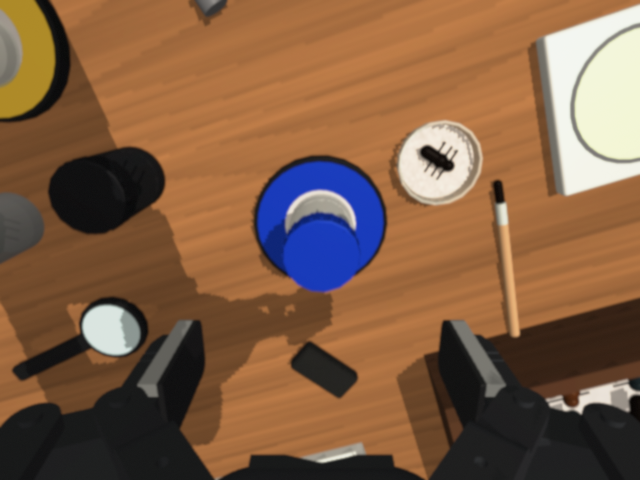

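Blue is on the middle of the blue stand, with its cap at (321,252) and its base over the spot. Next is the green pot. The path passes the black look-alike, but the tool travels at z = 130 mm, above it.

move_arm(
  series="1 0.0089 -0.0163 0 0 0 0;1 0.0089 -0.0163 0 0 0 0;1 0.0089 -0.0163 0 0 0 0;1 0.0089 -0.0163 0 0 0 0;1 0.0089 -0.0163 0 0 0 0;1 0.0089 -0.0163 0 0 0 0;1 0.0089 -0.0163 0 0 0 0;1 0.0089 -0.0163 0 0 0 0;1 0.0089 -0.0163 0 0 0 0;1 0.0089 -0.0163 0 0 0 0;1 0.0089 -0.0163 0 0 0 0;1 0.0089 -0.0157 0 0 0 0;1 0 0 0 0 0 0;1 0 0 0 0 0 0;1 0 0 0 0 0 0",
)

```text
clock: 22.87
tool_pos: [474.9, -235.4, 130.8]
tcp_rot: [0.154, 0.988, 0.001, -0.001]
force: [0.9, -0.8, 0.2]
gripper_width: 85.6
```

```bash
python3 d.py 476 -236.3 31; python3 wr.py w8
```

```text
at [ 474.9 -235.4  130.8] t 22.87 shift tool mm [-1.5 -0.7 99.8] F [ 0.9 -0.8  0.2] w 85.6
axes x [-0.953  0.304  0.002] y [0.304 0.953 0.001]
blue cap 620.1 -89.3 r 18.4 area 463.5
blue cap 582.7 -110.5 r 33.4 area 1681.25
blue stand 686.0 -54.1 r 23.8 area 780.25
blue stand 637.8 -81.0 r 43.3 area 2819.5
yellow cap 454.7 -230.2 r 33.4 area 1674.5
yellow stand 472.0 -236.5 r 43.2 area 2804.25
green cap 474.2 -236.6 r 22.3 area 1414.75
green cap 439.8 -68.2 r 31.9 area 937.75
green stand 497.2 -244.0 r 28.9 area 2373.0
green stand 452.5 -26.0 r 41.6 area 1574.5
```

View pics/w8.png

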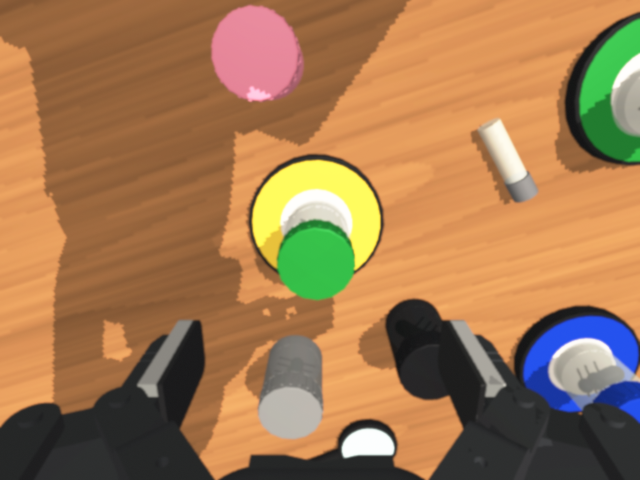

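The true green pot has the green cap at (317,260), clear body and yellow stand. The look-alikes are pink (256,53), grey (291,410) and black (425,350). All three have opaque bodies and stand off the jaw line, with black about 74 mm away along tool x.

move_arm(
  series="1 0 -0.001 0.012 0 0 0;1 0 0 0.012 0 0 0;1 0 0 0.012 0 0 0;1 0 0 0.012 0 0 0;1 0 0 0.012 0 0 0;1 0 0 0.012 0 0 0;1 0 0 0.011 0 0 0;1 0 0 0.010 0 0 0;1 0 0 0.005 0 0 0;1 0 0 0 0 0 0;0 0 0 0 0 0 0;0 0 0 0 0 0 0;-1 0 0 0 0 0 0;-1 0 0 0 0 0 0;-1 0 0 0 0 0 0;-1 0 0 0 0 0 0;-1 0 0 0 0 0 0",
)

```text
clock: 24.33
tool_pos: [475.7, -237.6, 34.9]
tcp_rot: [0.154, 0.988, -0.0, 0.001]
force: [-0.3, 0.2, 5.8]
gripper_width: 41.5
```

```bash
python3 d.py 617 125.5 150
```

```text
at [ 475.7 -237.6   34.9] t 24.33 shift tool mm [ -24.4  388.8 -115.3] F [-0.3  0.2  5.8] w 41.5
axes x [-0.953  0.304 -0.002] y [ 0.304  0.953 -0.001]
```

move_arm(
  series="-1 0 0 -0.008 0 0 0;-1 0 0 -0.018 0 0 0;-1 0 0 -0.022 0 0 0;-1 0 0 -0.022 0 0 0;-1 0 0 -0.02 0 0 0;-1 0 0 -0.012 0 0 0;-1 -0.0014 0.022 0 0 0 0;-1 -0.0018 0.028 0 0 0 0;-1 -0.0018 0.028 0 0 0 0;-1 -0.0018 0.028 0 0 0 0;-1 -0.0018 0.028 0 0 0 0;-1 -0.0018 0.028 0 0 0 0;-1 -0.0018 0.028 0 0 0 0;-1 -0.0018 0.028 0 0 0 0;-1 -0.0018 0.028 0 0 0 0;-1 -0.0018 0.028 0 0 0 0;-1 -0.0018 0.028 0 0 0 0;-1 -0.0018 0.028 0 0 0 0;-1 -0.0018 0.028 0 0 0 0;-1 -0.0018 0.028 0 0 0 0",
)

```text
clock: 26.0
tool_pos: [615.5, 124.5, 135.3]
tcp_rot: [0.154, 0.988, -0.0, -0.001]
force: [-0.3, -1.1, -0.5]
gripper_width: 41.5
```

move_arm(
  series="-1 0 0 0 0 0 0;-1 0 0 0 0 0 0;-1 0 0 0 0 0 0",
)

```text
clock: 26.25
tool_pos: [615.1, 122.9, 135.2]
tcp_rot: [0.154, 0.988, -0.0, -0.001]
force: [-0.3, -0.5, 0.2]
gripper_width: 41.4
```

```bash
python3 d.py 617 125.5 35; python3 wr.py w9 >/dev/null
```

```text
at [615.1 122.9 135.2] t 26.25 shift tool mm [ -1.2   3.2 100.2] F [-0.3 -0.5  0.2] w 41.4
axes x [-0.953  0.303  0.002] y [ 0.303  0.953 -0.001]
```

View pics/w9.png

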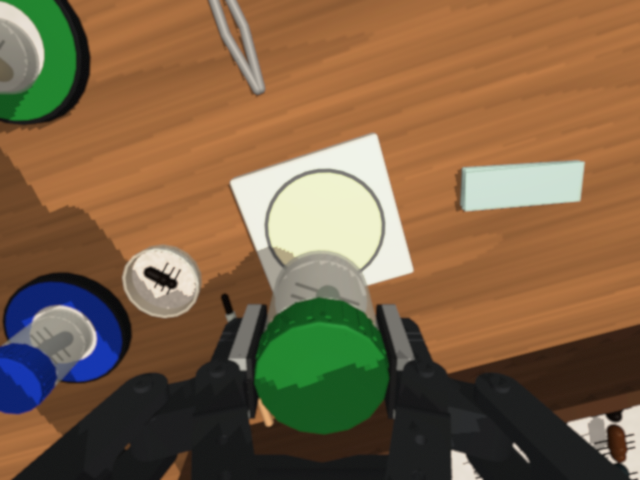

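The green pot is upright at (321,365), lined up with the disc at (325,224). Lowering it.

move_arm(
  series="-1 -0.001 0.002 0.014 0 0 0;-1 0 0.001 0.015 0 0 0;-1 0 0 0.015 0 0 0;-1 0 0 0.015 0 0 0;-1 0 0 0.014 0 0 0;-1 0 0 0.012 0 0 0;-1 0 0 0.007 0 0 0;-1 0 0 0.004 0 0 0;-1 0 0 0.002 0 0 0;-1 0 0 0 0 0 0;-1 0 0 0 0 0 0;-1 0 0 0 0 0 0",
)

```text
clock: 27.3
tool_pos: [618.7, 125.8, 39.0]
tcp_rot: [0.154, 0.988, 0.0, 0.001]
force: [-0.6, 0.6, -0.2]
gripper_width: 41.4
```

```bash
python3 d.py 617 125.5 34.6
```

```text
at [618.7 125.8  39. ] t 27.3 shift tool mm [ 1.5 -0.8  4.4] F [-0.6  0.6 -0.2] w 41.4
axes x [-0.953  0.304 -0.002] y [0.304 0.953 0.001]
```

move_arm(
  series="-1 0.001 -0.001 0.002 0 0 0;-1 0 0 0.0015 0 0 0;-1 0 0 0.0005 0 0 0;-1 0 0 0 0 0 0;-1 0 0 0 0 0 0",
)

```text
clock: 27.72
tool_pos: [617.0, 125.0, 34.9]
tcp_rot: [0.154, 0.988, 0.0, 0.0]
force: [-2.7, -0.6, 5.4]
gripper_width: 41.1
```

move_arm(
  series="0.3 0 0 0 0 0 0;1 0 0 0 0 0 0;1 0 0 0 0 0 0;1 0 0 0 0 0 0;1 0 0 0 0 0 0;1 0 0 -0.005 0 0 0;1 0 0 -0.015 0 0 0;1 0 0 -0.02 0 0 0;1 0 0 -0.02 0 0 0;1 0 0 -0.02 0 0 0;1 0 0 -0.018 0 0 0;1 0 0 0 0 0 0;1 0 0 0 0 0 0",
)

```text
clock: 28.8
tool_pos: [617.7, 125.1, 133.5]
tcp_rot: [0.154, 0.988, 0.0, 0.002]
force: [0.4, 0.0, -0.8]
gripper_width: 85.5
```

```bash
python3 d.py 458.9 -24.5 130; python3 wr.py w10
```

```text
at [617.7 125.1 133.5] t 28.8 shift tool mm [ 105.8 -190.8    2.9] F [ 0.4  0.  -0.8] w 85.5
axes x [-0.953  0.304 -0.003] y [0.304 0.953 0.001]
blue cap 636.2 -71.7 r 26.7 area 1137.75
blue cap 615.0 -30.1 r 33.2 area 1720.5
blue stand 664.7 -136.7 r 34.5 area 1899.75
blue stand 637.3 -83.2 r 42.9 area 2872.0
green cap 615.0 126.8 r 21.8 area 1350.75
green cap 483.0 26.2 r 29.4 area 843.75
green stand 637.5 120.0 r 28.2 area 2255.0
green stand 467.0 -10.2 r 38.0 area 1407.5
```

View pics/w10.png

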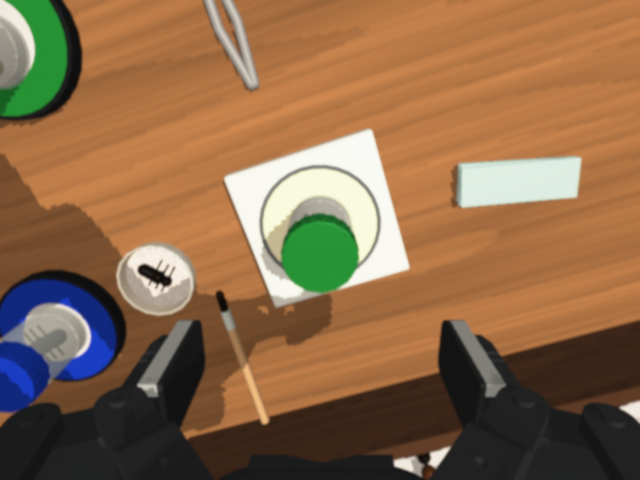

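Green is released on the plate, with its cap at (320,253). Next is the yellow pot.

move_arm(
  series="1 0.0088 -0.0159 0 0 0 0;1 0.0088 -0.0159 0 0 0 0;1 0.0088 -0.0159 0 0 0 0;1 0.0088 -0.0159 0 0 0 0;1 0.0088 -0.0159 0 0 0 0;1 0.0088 -0.0159 0 0 0 0;1 0.0088 -0.0159 0 0 0 0;1 0.0088 -0.0159 0 0 0 0;1 0.0088 -0.0159 0 0 0 0;1 0.0088 -0.0159 0 0 0 0;1 0.0088 -0.0159 0 0 0 0;1 0.0088 -0.0159 0 0 0 0;1 0 0 0 0 0 0;1 0 0 0 0 0 0;1 0 0 0 0 0 0",
)

```text
clock: 30.1
tool_pos: [457.8, -24.3, 131.2]
tcp_rot: [0.154, 0.988, 0.0, -0.001]
force: [-0.1, -1.3, 0.4]
gripper_width: 85.2
```

```bash
python3 d.py 458.9 -24.5 31; python3 wr.py w11
```

```text
at [457.8 -24.3 131.2] t 30.1 shift tool mm [-1.200e+00  1.000e-01  1.002e+02] F [-0.1 -1.3  0.4] w 85.2
axes x [-0.953  0.304  0.001] y [0.304 0.953 0.   ]
blue cap 578.9 -62.9 r 33.2 area 1315.25
blue stand 637.8 -82.0 r 42.9 area 2203.75
yellow cap 451.5 -183.4 r 33.5 area 2075.0
yellow cap 456.8 -22.5 r 22.7 area 1491.0
yellow stand 472.6 -238.0 r 43.5 area 3483.0
yellow stand 479.8 -29.2 r 29.4 area 2498.25
green cap 602.5 119.5 r 19.7 area 519.25
green cap 436.6 -15.3 r 32.9 area 1583.75
green stand 667.9 154.4 r 25.7 area 870.5
green stand 453.4 -20.4 r 42.6 area 2652.75
```

View pics/w11.png

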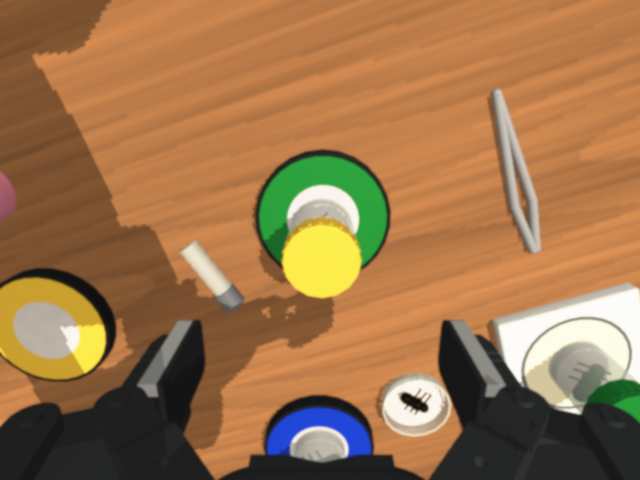

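The yellow cap at (321,259) is centred and the pen piece at (212,275) is clear of the finger. Gripping now.

move_arm(
  series="1 0 0.001 0.012 0 0 0;1 0 0 0.012 0 0 0;1 0 0 0.012 0 0 0;1 0 0 0.012 0 0 0;1 0 0 0.012 0 0 0;1 0 0 0.012 0 0 0;1 0 0 0.011 0 0 0;1 0 0 0.010 0 0 0;1 0 0 0.005 0 0 0;1 0 0 0 0 0 0;0 0 0 0 0 0 0;0 0 0 0 0 0 0;-1 0 0 0 0 0 0;-1 0 0 0 0 0 0;-1 0 0 0 0 0 0;-1 0 0 0 0 0 0;-1 0 0 0 0 0 0",
)

```text
clock: 31.57
tool_pos: [459.0, -23.9, 34.7]
tcp_rot: [0.154, 0.988, -0.0, 0.001]
force: [-1.0, 0.1, 5.9]
gripper_width: 41.9
```

```bash
python3 d.py 471 -237 132
```

```text
at [459.  -23.9  34.7] t 31.57 shift tool mm [ -76.4 -199.4  -97.2] F [-1.   0.1  5.9] w 41.9
axes x [-0.953  0.304 -0.002] y [0.304 0.953 0.   ]
```

move_arm(
  series="-1 0 0 -0.008 0 0 0;-1 0 0 -0.018 0 0 0;-1 0 0 -0.02 0 0 0;-1 0 0 -0.02 0 0 0;-1 0 0 -0.018 0 0 0;-1 0 0 -0.012 0 0 0;-1 -0.0064 -0.0166 0 0 0 0;-1 -0.0064 -0.0166 0 0 0 0;-1 -0.0064 -0.0166 0 0 0 0;-1 -0.0064 -0.0166 0 0 0 0;-1 -0.0064 -0.0166 0 0 0 0;-1 -0.0064 -0.0166 0 0 0 0;-1 -0.0064 -0.0166 0 0 0 0;-1 -0.0064 -0.0166 0 0 0 0;-1 -0.0064 -0.0166 0 0 0 0;-1 -0.0064 -0.0166 0 0 0 0;-1 -0.0064 -0.0166 0 0 0 0;-1 -0.0064 -0.0166 0 0 0 0;-1 0 0 0 0 0 0;-1 0 0 0 0 0 0",
)

```text
clock: 33.23
tool_pos: [470.5, -237.1, 129.8]
tcp_rot: [0.155, 0.988, 0.0, -0.0]
force: [0.6, -0.0, -0.3]
gripper_width: 41.6
```

```bash
python3 d.py 471 -237 35; python3 wr.py w12|grep yellow
```

```text
at [ 470.5 -237.1  129.8] t 33.23 shift tool mm [-0.5  0.2 94.8] F [ 0.6 -0.  -0.3] w 41.6
axes x [-0.952  0.306  0.001] y [0.306 0.952 0.001]
yellow cap 533.2 -255.9 r 46.1 area 5701.0
yellow cap 453.6 -230.3 r 33.4 area 1750.75
yellow stand 575.0 -269.8 r 59.9 area 9577.5
yellow stand 471.8 -236.2 r 43.3 area 2943.0
```

View pics/w12.png

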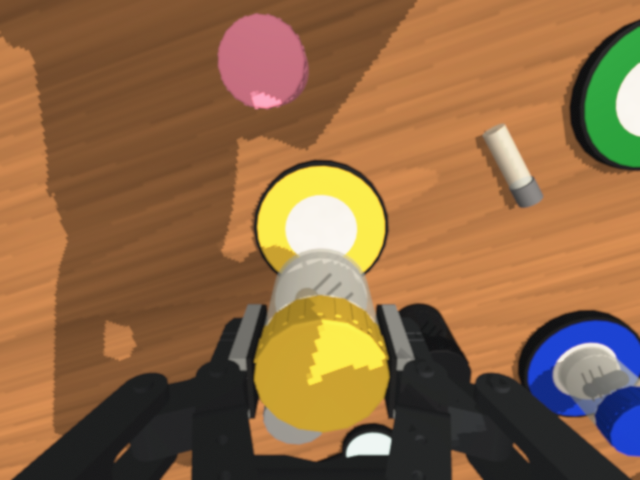

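The yellow pot is upright at (321,362), lined up with the yellow stand's spot at (321,228). Lowering it.

move_arm(
  series="-1 0 0 0.014 0 0 0;-1 0 0 0.014 0 0 0;-1 0 0 0.014 0 0 0;-1 0 0 0.014 0 0 0;-1 0 0 0.013 0 0 0;-1 0 0 0.011 0 0 0;-1 0 0 0.007 0 0 0;-1 0 0 0.004 0 0 0;-1 0 0 0.002 0 0 0;-1 0 0 0 0 0 0;-1 0 0 0 0 0 0;-1 0 0 0 0 0 0",
)

```text
clock: 34.28
tool_pos: [471.5, -237.3, 37.7]
tcp_rot: [0.154, 0.988, -0.0, 0.001]
force: [0.4, 0.5, -0.7]
gripper_width: 41.4
```

```bash
python3 d.py 471 -237 34.5
```

```text
at [ 471.5 -237.3   37.7] t 34.28 shift tool mm [0.6 0.1 3.2] F [ 0.4  0.5 -0.7] w 41.4
axes x [-0.953  0.304 -0.002] y [ 0.304  0.953 -0.001]
```

move_arm(
  series="-1 0 0 0.0015 0 0 0;-1 0 0 0.001 0 0 0;-1 0 0 0.0005 0 0 0;-1 0 0 0 0 0 0;-1 0 0 0 0 0 0",
)

```text
clock: 34.7
tool_pos: [471.3, -237.2, 34.8]
tcp_rot: [0.154, 0.988, -0.0, 0.0]
force: [-2.5, 1.5, 6.1]
gripper_width: 41.4
```

move_arm(
  series="0.3 0 0 0 0 0 0;1 0 0 0 0 0 0;1 0 0 0 0 0 0;1 0 0 0 0 0 0;1 0 0 0 0 0 0;1 0 0 -0.005 0 0 0;1 0 0 -0.015 0 0 0;1 0 0 -0.02 0 0 0;1 0 0 -0.02 0 0 0;1 0 0 -0.02 0 0 0;1 0 0 -0.018 0 0 0;1 0 0 0 0 0 0;1 0 0 0 0 0 0",
)

```text
clock: 35.78
tool_pos: [471.8, -237.4, 133.4]
tcp_rot: [0.154, 0.988, -0.001, 0.001]
force: [-0.1, 0.0, 0.4]
gripper_width: 85.3
```

```bash
python3 d.py 616 126 130; python3 wr.py w13|grep yellow
```

```text
at [ 471.8 -237.4  133.4] t 35.78 shift tool mm [-26.9 390.1   3.1] F [-0.1  0.   0.4] w 85.3
axes x [-0.953  0.304 -0.003] y [ 0.304  0.953 -0.001]
yellow cap 456.1 -231.3 r 35.9 area 3157.5
yellow stand 474.7 -236.8 r 46.4 area 5271.0
```

View pics/w13.png

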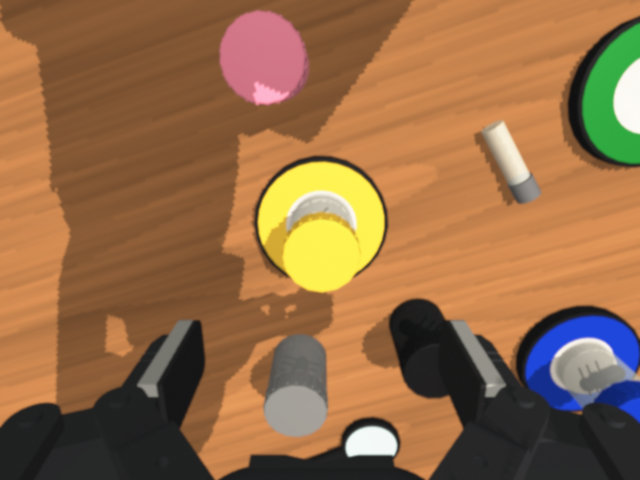

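Yellow stands on the yellow stand with its cap at (321,253). Back to the plate for green.

move_arm(
  series="1 -0.0009 0.013 0 0 0 0;1 -0.0018 0.026 0 0 0 0;1 -0.0018 0.026 0 0 0 0;1 -0.0018 0.026 0 0 0 0;1 -0.0018 0.026 0 0 0 0;1 -0.0018 0.026 0 0 0 0;1 -0.0018 0.026 0 0 0 0;1 -0.0018 0.026 0 0 0 0;1 -0.0018 0.026 0 0 0 0;1 -0.0018 0.026 0 0 0 0;1 -0.0018 0.026 0 0 0 0;1 -0.0018 0.026 0 0 0 0;1 -0.0018 0.026 0 0 0 0;1 -0.0018 0.026 0 0 0 0;1 -0.0018 0.026 0 0 0 0;1 -0.0009 0.013 0 0 0 0;1 0 0 0 0 0 0;1 0 0 0 0 0 0;1 0 0 0 0 0 0",
)

```text
clock: 37.42
tool_pos: [614.2, 125.8, 131.1]
tcp_rot: [0.154, 0.988, -0.001, -0.001]
force: [-0.2, 0.2, -0.5]
gripper_width: 85.2
```

```bash
python3 d.py 616 126 32; python3 wr.py w14|grep green
```

```text
at [614.2 125.8 131.1] t 37.42 shift tool mm [-1.8  0.9 99.1] F [-0.2  0.2 -0.5] w 85.2
axes x [-0.953  0.304  0.002] y [ 0.304  0.953 -0.001]
green cap 616.0 127.2 r 22.4 area 1387.25
green cap 481.0 26.0 r 30.2 area 934.75
green stand 639.5 119.5 r 29.1 area 2325.25
green stand 465.0 -11.2 r 39.2 area 1569.0
```

move_arm(
  series="1 0 0 0.012 0 0 0;1 0 0 0.012 0 0 0;1 0 0 0.012 0 0 0;1 0 0 0.012 0 0 0;1 0 0 0.012 0 0 0;1 0 0 0.012 0 0 0;1 0 0 0.011 0 0 0;1 0 0 0.010 0 0 0;1 0 0 0.005 0 0 0;1 0 0 0 0 0 0;0 0 0 0 0 0 0;0 0 0 0 0 0 0;-1 0 0 0 0 0 0;-1 0 0 0 0 0 0;-1 0 0 0 0 0 0;-1 0 0 0 0 0 0;-1 0 0 0 0 0 0",
)

```text
clock: 38.88
tool_pos: [616.1, 126.5, 35.1]
tcp_rot: [0.154, 0.988, 0.0, 0.001]
force: [-0.1, -0.1, 4.1]
gripper_width: 41.8
```

```bash
python3 d.py 452 -21.5 132
```

```text
at [616.1 126.5  35.1] t 38.88 shift tool mm [ 111.1 -190.8  -97.3] F [-0.1 -0.1  4.1] w 41.8
axes x [-0.953  0.304 -0.002] y [0.304 0.953 0.001]
```

move_arm(
  series="-1 0 0 -0.008 0 0 0;-1 0 0 -0.018 0 0 0;-1 0 0 -0.02 0 0 0;-1 0 0 -0.02 0 0 0;-1 0 0 -0.018 0 0 0;-1 0 0 -0.012 0 0 0;-1 0.0093 -0.0159 0 0 0 0;-1 0.0093 -0.0159 0 0 0 0;-1 0.0093 -0.0159 0 0 0 0;-1 0.0093 -0.0159 0 0 0 0;-1 0.0093 -0.0159 0 0 0 0;-1 0.0093 -0.0159 0 0 0 0;-1 0.0093 -0.0159 0 0 0 0;-1 0.0093 -0.0159 0 0 0 0;-1 0.0093 -0.0159 0 0 0 0;-1 0.0093 -0.0159 0 0 0 0;-1 0.0093 -0.0159 0 0 0 0;-1 0.0093 -0.0159 0 0 0 0;-1 0 0 0 0 0 0;-1 0 0 0 0 0 0",
)

```text
clock: 40.55
tool_pos: [450.3, -21.4, 129.8]
tcp_rot: [0.155, 0.988, 0.0, -0.0]
force: [0.2, 0.3, -0.8]
gripper_width: 41.5
```

```bash
python3 d.py 452 -21.5 35; python3 wr.py w15|grep green
```

```text
at [450.3 -21.4 129.8] t 40.55 shift tool mm [-1.7  0.4 94.8] F [ 0.2  0.3 -0.8] w 41.5
axes x [-0.952  0.305  0.   ] y [0.305 0.952 0.   ]
green cap 516.8 -41.3 r 45.8 area 5627.5
green cap 434.9 -14.6 r 32.9 area 1672.75
green stand 559.7 -55.0 r 59.5 area 9463.5
green stand 453.6 -20.4 r 42.7 area 2814.75
```

View pics/w15.png

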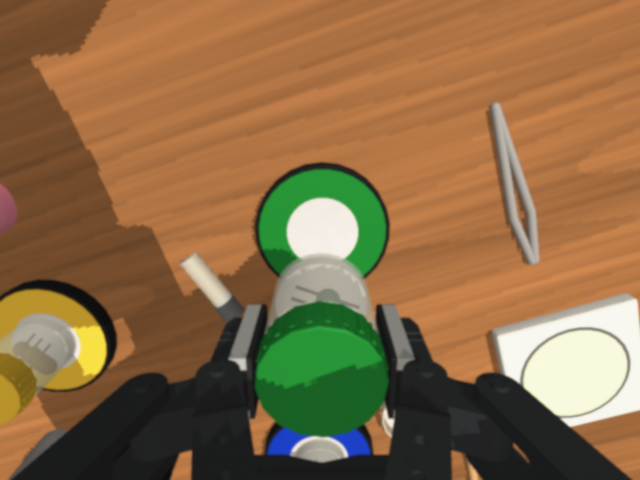

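The green pot is upright at (321,368), lined up with the green stand's spot at (323,230). Lowering it.

move_arm(
  series="-1 -0.001 0.001 0.014 0 0 0;-1 0 0 0.014 0 0 0;-1 0 0 0.014 0 0 0;-1 0 0 0.014 0 0 0;-1 0 0 0.013 0 0 0;-1 0 0 0.011 0 0 0;-1 0 0 0.007 0 0 0;-1 0 0 0.004 0 0 0;-1 0 0 0.002 0 0 0;-1 0 0 0 0 0 0;-1 0 0 0 0 0 0;-1 0 0 0 0 0 0",
)

```text
clock: 41.6
tool_pos: [452.8, -20.8, 37.6]
tcp_rot: [0.154, 0.988, -0.0, 0.001]
force: [-0.5, -0.8, -1.1]
gripper_width: 41.5
```

```bash
python3 d.py 452 -21 34.6
```

```text
at [452.8 -20.8  37.6] t 41.6 shift tool mm [ 0.7 -0.4  3. ] F [-0.5 -0.8 -1.1] w 41.5
axes x [-0.953  0.304 -0.001] y [0.304 0.953 0.   ]
```

move_arm(
  series="-1 0 0 0.0015 0 0 0;-1 0 0 0.001 0 0 0;-1 0 0 0.0005 0 0 0;-1 0 0 0 0 0 0;-1 0 0 0 0 0 0",
)

```text
clock: 42.02
tool_pos: [452.6, -20.8, 35.0]
tcp_rot: [0.154, 0.988, -0.0, 0.0]
force: [-1.9, -0.2, 6.5]
gripper_width: 41.7
```

move_arm(
  series="0.3 0 0 0 0 0 0;1 0 0 0 0 0 0;1 0 0 0 0 0 0;1 0 0 0 0 0 0;1 0 0 0 0 0 0;1 0 0 -0.005 0 0 0;1 0 0 -0.015 0 0 0;1 0 0 -0.02 0 0 0;1 0 0 -0.02 0 0 0;1 0 0 -0.02 0 0 0;1 0 0 -0.02 0 0 0;1 0 0 -0.02 0 0 0;1 0 0 -0.02 0 0 0;1 0 0 -0.02 0 0 0;1 0 0 -0.02 0 0 0;1 0 0 -0.015 0 0 0;1 0 0 0 0 0 0",
)

```text
clock: 43.43
tool_pos: [454.5, -21.2, 233.0]
tcp_rot: [0.154, 0.988, -0.0, 0.004]
force: [0.4, -0.0, 0.3]
gripper_width: 85.6
```

move_arm(
  series="1 0.011 0.0115 0 0 0 0;1 0.022 0.023 0 0 0 0;1 0.022 0.023 0 0 0 0;1 0.022 0.023 0 0 0 0;1 0.022 0.023 0 0 0 0;1 0.022 0.023 0 0 0 0;1 0.022 0.023 0 0 0 0;1 0.022 0.023 0 0 0 0;1 0.022 0.023 0 0 0 0;1 0.022 0.023 0 0 0 0;1 0.022 0.023 0 0 0 0;1 0.022 0.023 0 0 0 0;1 0.022 0.023 0 0 0 0;1 0.022 0.023 0 0 0 0;1 0.022 0.023 0 0 0 0;1 0.022 0.023 0 0 0 0;1 0.022 0.023 0 0 0 0;1 0.022 0.023 0 0 0 0;1 0.022 0.023 0 0 0 0;1 0.011 0.0115 0 0 0 0",
)

```text
clock: 45.1
tool_pos: [184.5, 524.7, 227.5]
tcp_rot: [0.153, 0.988, -0.0, -0.001]
force: [0.3, 0.0, 0.0]
gripper_width: 85.3
```

move_arm(
  series="1 0 0 0 0 0 0;1 0 0 0 0 0 0;1 0 0 0 0 0 0;1 0 0 0 0 0 0",
)

```text
clock: 45.43
tool_pos: [187.1, 521.5, 228.4]
tcp_rot: [0.154, 0.988, -0.001, -0.0]
force: [-0.1, 0.6, -0.2]
gripper_width: 85.3
```

Run:
```python
from h import *
for n in ("top","side"):
    c=manip.capture(n);cv2.imwrite(f"pics/{n}9.png",c["frame"][:,:,::-1])
c=manip.capture("top")
st={"red":(453,248),"blue":(637,-82.5),"yellow":(471,-237),"green":(452,-21)}
# caps via bright/dark split: project white-spot/cap: report cap by hough in rectified z=72 image
im=rect(c,72)
for k,(x,y) in st.items():
    u,v=int((350-y)*2),int((800-x)*2)
    cr=im[v-70:v+70,u-70:u+70];g=cv2.GaussianBlur(cv2.cvtColor(cr,cv2.COLOR_RGB2LAB),(3,3),0)
    cv2.imwrite(f"pics/cap_{k}.png",cv2.resize(cr[:,:,::-1],None,fx=2,fy=2))
row=np.hstack([cv2.imread(f"pics/cap_{k}.png") for k in st]);row=cv2.resize(row,None,fx=.7,fy=.7)
for i in range(4): cv2.circle(row,(int(98+196*i),98),int(42*1.4),(255,255,255),1)
cv2.imwrite("pics/caps.png",row)
s=manip.get_state();print(s["tool_pos"],s["force"],s["clock"])
```

```text
[187.28513444 521.90095047 229.02577814] [0.0615121  0.35766708 0.7767447 ] 45.5833
```

View pics/top9.png

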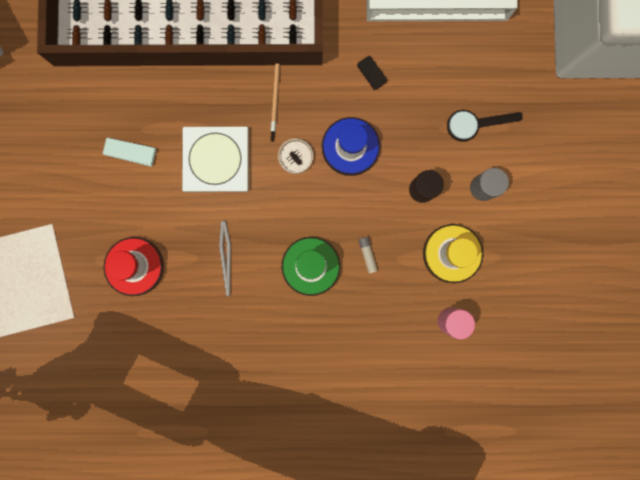

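View pics/caps.png

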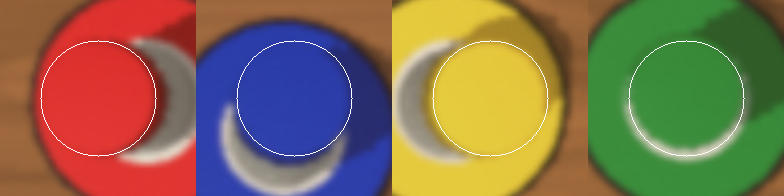

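View pics/side9.png

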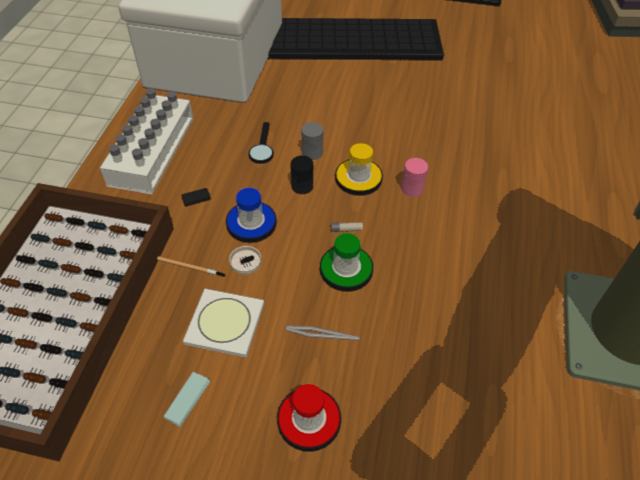

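In the top view, all four caps fall within about 2 mm of the circles drawn at their stand centres. In the side view, every pot stands upright and released on its own colour, and the look-alikes haven't moved.

```bash
python3 -c "
from bench import manip
print(manip.close_job())"
```

```text
the job is handed in; nothing more can be done
None
```

All four pots now stand on the stands matching their cap colours, and I handed the job in at about 46 s of the 118 s allowed. It reported no verdict.

I did it as two swaps using the lit plate. Blue went to the plate, red to red, then blue to blue. After that green went to the plate, yellow to yellow, then green to green.

- **Placement:** in the last top view, each cap lay within about 2 mm of its stand's measured centre, against the 14 mm allowed. I judged this by eye, from circles drawn on the picture.
- **Upright and released:** the last side view shows every pot upright. The gripper was open and parked clear of everything, with under 1 N on the tool.
- **Forces:** the force readings I took stayed under about 7 N when gripping or setting down.
- **Look-alikes:** the black, grey and pink ones were not moved.

No check failed. The side and wrist cameras placed some caps and stands 2–5 mm from where the top camera did. The side camera's cap readings were off mainly because it also sees the sides of the caps. I used the top view for the pots and combined the three cameras for the stands.

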